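# Unclip the wire-rest insert from its bench dock and stand it on the fire brick

### The job

Unclip the wooden-gripped insert from the bench dock: press the dock's black forked release button down lightly and keep it down while you draw the insert straight out of the open end of the channel, without leaning hard on the dock or tearing the insert against its catch. Then set the insert down gently, standing upright on its foot in the middle of the fire brick, let go of it, and leave the glass beaker and the little flux cup where they stand.

Things in the scene. Friction and masses are not known exactly. Their poses are not given: they have to be found in the camera images.
- insert: Loose insert, 0.16 kg: aluminium slide foot 52 (its x) x 36 (y) x 8 mm, on it an upright pale wood grip 30 (x) x 22 mm (y) reaching 8 to 68 mm above the foot's underside, brass wire rest 14 mm wide on top to 76 mm. Origin: centre of the foot's underside, z up. Starts clipped home in the dock, origin 14 mm above the dock's, axes parallel. Grip the wood across its 22 mm (along y).
- dock: Fixed bench dock, dark steel and aluminium, 80 x 80 mm (x -34 to +46); origin on the worktop under the channel, z up. The channel runs along x, open at -x: the insert comes out along the dock's -x. Rails leave the foot 2 mm play each side; lips over it (tops at 28 mm) stop it being lifted. Over 25 N of fingers on dock or button, or 30 N of insert against dock or catch, is damage.
- dock_mouth (a point): Centre of the channel's open end on its floor, 34 mm along -x from the dock's origin and 14 mm above the worktop; the lips end here. Dock's axes. The insert is clear of lips and button bars, and may be lifted, once drawn 72 mm or more from its start.
- dock_catch (a point): Fixed point on the channel floor (12 mm along -x of the dock's origin) where the sprung catch tooth stands up into the foot. The button draws it down. The foot has cross notches at its x = -12 (home), 0 and +12 mm: let up early, the tooth springs into the next one and holds again. The foot's tail is past the tooth once the insert is drawn out 38 mm.
- dock_fork (a point): Fixed point of the dock, 50 mm above its origin, between the black release button's two level bars, which lie each side of the grip (13.5 to 40 mm to +y and -y, x -44 to +36 mm; joined behind). It does NOT follow the button: the height setting differs each time, unmeasured; the tops of the unpressed bars lie 8 mm below to 8 mm above this point and must be felt.
- fork_rear (a point): Fixed point of the dock on the button's guide, 42 mm along +x and 22 mm above the dock's origin. The forked button moves straight down as one piece: 4 N starts it, each mm takes 1 N more, hard stop after 8 mm (12 N). The catch frees the foot from about 4.5 mm (8.5 N) down. Fingertips set 26 to 34 mm apart press both bars, then close on the grip and slide along the bars while drawing.
- fire_brick: Rough brown fire brick lying flat, fixed, 151 mm (its x) by 130 mm (its y) by 53 mm high, with a level top (set things down with less than 40 N); origin at the centre of its underside, z up.
- goblet: Bystander: open glass beaker, 76 mm across and 65 mm high, on the worktop; origin at the centre of its underside.
- flux_cup: Bystander: little dark flux cup, 28 mm across and 17 mm high, on the worktop; origin at the centre of its underside.
Mind the look-alikes: they are no part of the job. What is shaped like the insert but green, orange or pink is not meant.

How it is judged:
On the way:
1. the insert has been drawn straight out of the open end of the channel, at least 60 mm, still low and upright (x of insert in the frame of dock below -0.06 m and z of insert in the frame of dock below 0.022 m and angle between insert's own z axis and vertical below 0.15 rad), for 0.05 s.
At the end, for the whole second after the job is handed in: the insert stands upright (within 0.10 rad) and still on the top of the fire brick, its origin within 35 mm of the brick's middle seen from above, released; beaker and flux cup within 20 mm of where they stood (horizontal distance between insert and fire_brick below 0.035 m and z of insert in the frame of fire_brick between 0.047 and 0.059 m and angle between insert's own z axis and vertical below 0.1 rad and linear speed of insert below 0.02 m/s and contact force between insert and fire_brick above 0.3 N and distance of each of goblet, flux_cup from where it was at the start of the episode below 0.02 m); the robot touches nothing.
It fails at once if the fingers bear on the dock or its button with more than 25 N (contact force between the fingers and dock above 25 N).
It fails at once if the insert is pulled or pressed against the dock or its catch with more than 30 N (contact force between insert and dock above 30 N).
It fails at once if the insert is dropped or knocked onto the brick (more than 40 N) (contact force between insert and fire_brick above 40 N).
It fails at once if the insert is let fall (free of the fingers and moving faster than 0.4 m/s, a drop of about 10 mm) (contact force between the fingers and insert below 0.2 N and linear speed of insert above 0.4 m/s).
It fails at once if the glass beaker or the flux cup is knocked away (distance of any of goblet, flux_cup from where it was at the start of the episode above 0.03 m).
It also fails if it takes over 48 s, if anything falls off the work surface, if the arm or the gripper's body presses on something with over 40 N, if the wrist force passes 120 N, or if a joint passes its speed limit or range.

### The arm

A 7-joint arm with a two-finger parallel gripper is mounted at the origin on a cart in front of the work surface, level with it; the furniture and walls round the work are solid. World frame = base frame: x ahead of the robot, y to its left, z up, the work surface at z = 0. Lengths are in m, angles in rad, forces in N, time in s.
With the tool pointing down it reaches from about 0.425 to 0.95 m from the base axis. Payload 4.7 kg.
Tool frame: the origin (TCP) lies on the centre line of the jaws, within the pads' length; the fingertips stand robot.nose_length ahead of it and the grasp point (between the pads) lies 8 mm behind it (robot.nose_length is the distance from the TCP to the fingertips, in m); z points along the fingers, x is the direction in which the jaws open and shut, and the axes are right-handed (so a half turn about z gives the same grasp; the last joint's range is limited). The gripper opens to 85 mm and grips with 20 to 120 N. Pads are 22 mm wide; open, the fingers measure 114 mm over their backs; the gripper's body (76 mm by 85 mm) begins 54 mm behind the grasp point. The pads swing forward as they close: fully open they stand 13 mm farther back than shut.
Start: joints at [1.114, 0.469, -0.049, 1.532, 0.024, 1.141, -0.082], TCP at [0.28, -0.614, 0.209] pointing down, gripper open.
Joint ranges: [-2.59, 2.59], [-0.33, 1.99], [-1.39, 1.29], [0.1, 2.45], [-1.04, 4.18], [0.21, 1.99], [-2.66, 2.66]. Speed limits (rad/s): [2.57, 2.57, 3.14, 3.14, 3.14, 3.14, 3.14].

### API

Orientations are given as [roll, pitch, yaw] about the fixed x, y, z axes, in that order (R = Rz(yaw) Ry(pitch) Rx(roll)).
In Python, from plant import robot gives the robot as it stands. Calls block until the motion is done:
- robot.goto(position, orientation): joint-space move of the TCP to a pose.
- robot.move_straight(position, vel=0.15, attitude=None, contact_N=None): straight line of the TCP; attitude=None keeps the orientation; vel is the mean speed in m/s. With contact_N (N) it stops when the force on the tool has changed by that much, and returns True; else False.
- robot.move_joints(angles): joint-space move.
- robot.grip(opening, strength=None): opening from 0.0 (shut) to 1.0 (fully open); strength is the grip in N (None keeps the last); returns when the fingers have stopped.
- robot.sleep(seconds).
- robot.inverse_kinematics(position, orientation): joint angles nearest the present ones, or None.
- robot.sense(): the state.
- robot.grab_frame(name): name is "scene" or "top" or "wrist"; returns a dict with "image" (480x640x3 uint8, red, green, blue), "range_z" (480x640 float32, m along the optical axis (not along the pixel's ray), 0 where there is no reading), "fx", "fy", "cx", "cy" (pixels), "R" (3x3) and "t" (3): a world point X has camera coordinates R X + t. Camera axes: x right, y down, z forward; pixel columns grow to the right and rows downward; lengths in m; the calibration is good to about 2 mm. A picture is of the moment at which its call begins.
A pose or a line that the arm cannot do raises robot.IKError and nothing moves.
- robot.close_job(): hands the job in, once; it reports no verdict.
The state is a dict: "t": time; "joint_pos": joint angles; "joint_velocities": joint speeds; "effort": joint torques, N m; "tcp_pos": TCP position; "tcp_rot": TCP orientation; "wrist_force": force on the tool from outside, world axes, zero at the start; "torque": the same for the moment, N m; "opening": opening from 0.0 (shut) to 1.0 (fully open).
Only numpy, scipy, OpenCV 4.12 (cv2) and the standard library are available. Lean on these libraries where they do the work, as an engineer would, in place of code of your own. Each camera call takes 0.05 s, during which the arm holds its last target. There are 200 camera calls.

## Working session

There is one attempt and no reset: what is moved stays moved. The work goes in short steps, each a Python script; the robot and the scene stay as the last script left them, time stands still between calls to the robot, and variables do not carry over. Pictures are saved under pics/ and viewed, on a budget of 10 in all, crops included, one or two more only if the job needs it, and the job is handed in when it is done.

```bash
ls; mkdir -p pics; python3 - <<'E'
from plant import robot
import cv2,numpy as np,pickle
d={}
for n in("scene","top"):
    f=robot.grab_frame(n);d[n]=f
    cv2.imwrite(f"pics/{n}0.png",f["image"][:,:,::-1])
    print(n,f["fx"],f["cx"],f["cy"],np.round(-f["R"].T@f["t"],3),np.round(f["R"],3).tolist(),(f["range_z"]>0).mean())
pickle.dump(d,open("f0.pkl","wb"))
s=robot.sense();print(s["t"],s["tcp_pos"],s["tcp_rot"],s["wrist_force"],s["opening"],robot.nose_length)
E
```

```text
pics
scene 585.374435286172 312.6254981719417 244.60037165770194 [0.737 0.813 0.97 ] [[-0.972, 0.233, -0.007], [0.182, 0.738, -0.649], [-0.146, -0.633, -0.761]] 0.9959342447916667
top 487.7698797895225 313.2871304567317 241.59182938419548 [0.346 0.031 1.349] [[0.029, -1.0, 0.008], [-0.985, -0.03, -0.169], [0.169, -0.003, -0.986]] 0.9960970052083333
0.1 [ 0.27982221 -0.61362152  0.20824194] [ 3.14155216e+00  1.84147320e-03 -1.14297934e+00] [0.49431849 0.09110718 0.0508243 ] 0.9996324682421579 0.011
```

View pics/scene0.png

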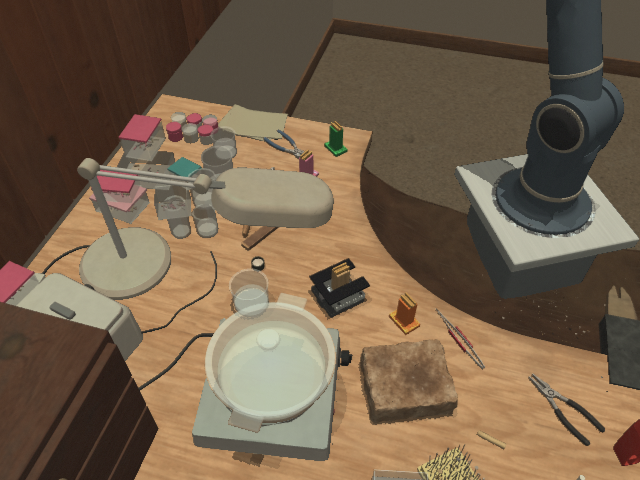

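View pics/top0.png

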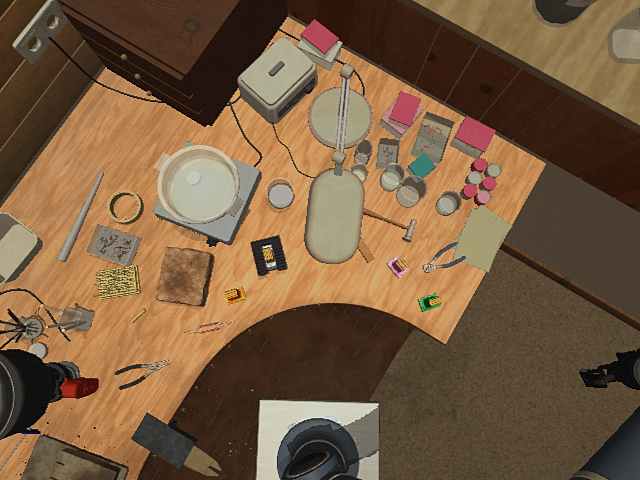

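The scene view shows the dock at about (340,287), the brick at (408,380), the beaker at (250,290) and the flux cup at (258,264). The top view shows the dock at (268,255), the brick at (185,277), and the lamp hood at (335,215), close to the dock. Next I'll measure and enlarge the dock.

```bash
cat > h.py <<'E'
import numpy as np,cv2
def pts(f):
    z=f["range_z"].astype(float);v,u=np.mgrid[:480,:640]
    c=np.stack([(u-f["cx"])/f["fx"]*z,(v-f["cy"])/f["fy"]*z,z],-1)
    return (c-f["t"])@f["R"]
def ray(f,u,v,h):
    o=-f["R"].T@f["t"];d=f["R"].T@np.array([(u-f["cx"])/f["fx"],(v-f["cy"])/f["fy"],1])
    return o+d*(h-o[2])/d[2]
def pix(f,X):
    c=f["R"]@np.array(X)+f["t"];return c[:2]/c[2]*[f["fx"],f["fy"]]+[f["cx"],f["cy"]]
E
python3 - <<'E'
import pickle,cv2,numpy as np
from h import *
d=pickle.load(open("f0.pkl","rb"));S,T=d["scene"],d["top"]
a=cv2.resize(S["image"][245:330,290:390],(600,510),interpolation=cv2.INTER_CUBIC)[:, :400+100]
b=cv2.resize(T["image"][225:285,235:300],(300,277),interpolation=cv2.INTER_CUBIC)
c=np.zeros((510,800,3),np.uint8);c[:,:500]=a;c[:277,500:]=b
cv2.imwrite("pics/crop1.png",c[:,:,::-1])
PS,PT=pts(S),pts(T)
for n,P,(u,v) in[("brick S",PS,(408,375)),("brick T",PT,(185,277)),("dock T",PT,(268,255)),("beakerT",PT,(281,195)),("flux S",PS,(258,264)),("lamp T",PT,(335,215)),("lampS",PS,(270,200)),("grip S",PS,(340,275)),("pan S",PS,(325,330)),("decoy",PS,(405,310))]:
    print(n,np.round(P[v,u],3))
for n,P in(("T",PT),("S",PS)):
    # brick: top surface by height & region
    c0=P[277,185] if n=="T" else P[375,408]
    m=(abs(P[...,2]-.053)<.008)&(np.hypot(P[...,0]-c0[0],P[...,1]-c0[1])<.12)
    m=cv2.morphologyEx(m.astype(np.uint8),cv2.MORPH_OPEN,np.ones((5,5)))
    k,l,st,_=cv2.connectedComponentsWithStats(m);i=l[277,185] if n=="T" else l[375,408]
    q=P[l==i];r=cv2.minAreaRect(q[:,:2].astype(np.float32));print("brick",n,r,np.median(q[:,2]))
    # lamp
    c0=np.array([.55,-.0]);m=(P[...,2]>.1)&(P[...,0]>.3)&(P[...,0]<.9)&(abs(P[...,1])<.35)
    q=P[m];
    for zl in(.1,.15,.2,.25,.3,.4):
        w=q[(q[:,2]>=zl)&(q[:,2]<zl+.05)]
        if len(w):print(n,zl,len(w),w.min(0).round(3),w.max(0).round(3))
E
```

```text
brick S [0.47  0.379 0.056]
brick T [0.462 0.365 0.054]
dock T [0.524 0.145 0.082]
beakerT [0.705 0.122 0.017]
flux S [0.676 0.04  0.012]
lamp T [ 0.618 -0.025  0.164]
lampS [0.636 0.017 0.169]
grip S [0.533 0.161 0.082]
pan S [0.6   0.307 0.139]
decoy [0.431 0.25  0.056]
brick T ((0.4673599600791931, 0.3711276054382324), (0.12685883045196533, 0.14694513380527496), 82.3362045288086) 0.052842228496816704
T 0.1 2756 [ 0.502 -0.094  0.104] [0.9  0.35 0.15]
T 0.15 5669 [ 0.53  -0.097  0.15 ] [0.777 0.35  0.2  ]
T 0.2 483 [ 0.737 -0.047  0.201] [ 0.898 -0.012  0.25 ]
T 0.25 60 [ 0.869 -0.046  0.25 ] [0.9   0.348 0.286]
brick S ((0.4685727059841156, 0.3742055892944336), (0.12722158432006836, 0.14979209005832672), 82.75299072265625) 0.0533745809348163
S 0.1 4003 [ 0.504 -0.085  0.1  ] [0.804 0.35  0.15 ]
S 0.15 8399 [ 0.544 -0.092  0.15 ] [0.782 0.35  0.2  ]
S 0.2 827 [ 0.74  -0.044  0.2  ] [ 0.899 -0.006  0.25 ]
S 0.25 76 [ 0.876 -0.043  0.25 ] [ 0.9   -0.025  0.26 ]
```

View pics/crop1.png

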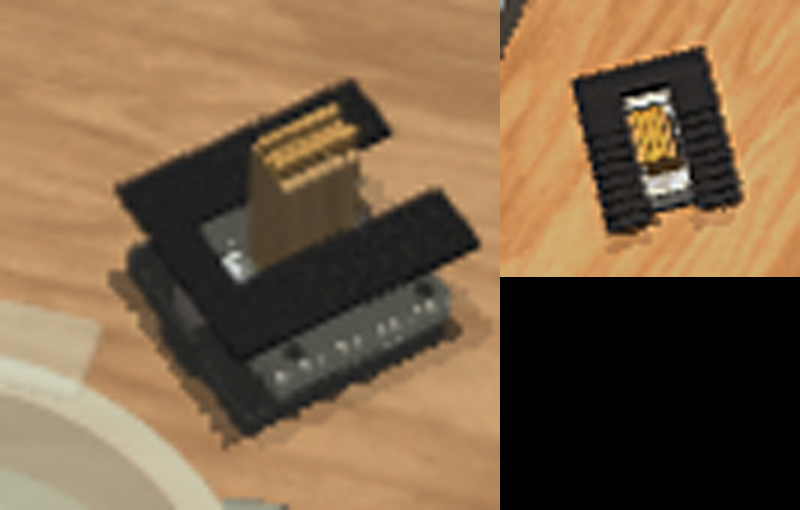

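The crop shows the fork joined at the rear (far side, world +x) and opening towards the robot (world -x, slightly -y). The insert's brass wires sit in the slot, at about (655,140) in the right-hand crop. So the dock's yaw is about 0.2.

```bash
cat >> h.py <<'E'
def dock_fit(f,c=(.53,.15)):
    P=pts(f);I=f["image"].astype(int);near=np.hypot(P[...,0]-c[0],P[...,1]-c[1])<.075
    bl=near&(I.max(-1)<60)&(P[...,2]>.034)&(P[...,2]<.068)
    q=P[bl];zb=np.median(q[:,2]);q=q[abs(q[:,2]-zb)<.006]
    r=cv2.minAreaRect(q[:,:2].astype(np.float32))
    w=P[near&(P[...,2]>.078)&(P[...,2]<.1)]
    rw=cv2.minAreaRect(w[:,:2].astype(np.float32)) if len(w)>4 else None
    return len(q),zb,r,len(w),(w.mean(0) if len(w) else None),rw
E
python3 - <<'E'
import pickle
from h import *
from plant import robot
d=pickle.load(open("f0.pkl","rb"))
for n in d:print(n,dock_fit(d[n]))
P=pts(d["top"]);m=(P[...,2]>.09)&(P[...,0]>.35)&(P[...,0]<.68)&(P[...,1]>-.2)&(P[...,1]<.4)
q=P[m]
for a in(-.1,-.05,0,.05,.1,.2,.25,.3,.35):
    w=q[(q[:,1]>=a)&(q[:,1]<a+.05)]
    if len(w):print(a,"xmin",w[:,0].min().round(3),"z",w[:,2].min().round(3),w[:,2].max().round(3))
c=np.array([.527,.15])
for yaw in(.2-np.pi/2,.2+np.pi/2):
  for p in((c[0],c[1],.3),(c[0],c[1],.06),(.45,.135,.06),(.468,.372,.11)):
    j=robot.inverse_kinematics(p,[np.pi,0,yaw]);print(yaw,p,None if j is None else np.round(j,2))
E
```

```text
scene (952, np.float64(0.050473957429102476), ((0.5313560962677002, 0.15019728243350983), (0.09422837942838669, 0.0804789662361145), 15.73648738861084), 180, array([0.52957005, 0.15158125, 0.08559907]), ((0.5278023481369019, 0.14994780719280243), (0.0323413722217083, 0.02190346270799637), 18.440536499023438))
top (658, np.float64(0.05051269285009676), ((0.5290018320083618, 0.14670756459236145), (0.09197746962308884, 0.07815134525299072), 16.211162567138672), 94, array([0.52680678, 0.14590475, 0.08587782]), ((0.527218759059906, 0.14589880406856537), (0.029667196795344353, 0.02135484293103218), 18.882354736328125))
-0.1 xmin 0.508 z 0.117 0.181
-0.05 xmin 0.502 z 0.118 0.186
0 xmin 0.505 z 0.095 0.189
0.05 xmin 0.56 z 0.109 0.119
0.1 xmin 0.512 z 0.09 0.095
0.2 xmin 0.615 z 0.129 0.152
0.25 xmin 0.597 z 0.126 0.169
0.3 xmin 0.592 z 0.13 0.191
0.35 xmin 0.594 z 0.129 0.171
-1.3707963267948966 (np.float64(0.527), np.float64(0.15), 0.3) [ 0.33  0.29 -0.85  1.68  0.23  1.27 -1.94]
-1.3707963267948966 (np.float64(0.527), np.float64(0.15), 0.06) [ 0.08  0.51 -0.56  1.95  0.38  0.79 -2.07]
-1.3707963267948966 (0.45, 0.135, 0.06) [ 0.12  0.41 -0.61  2.12  0.36  0.71 -2.1 ]
-1.3707963267948966 (0.468, 0.372, 0.11) [-0.07  0.64 -0.96  1.78  0.61  1.04 -2.63]
1.7707963267948965 (np.float64(0.527), np.float64(0.15), 0.3) [ 0.51  0.39 -1.14  1.67  0.36  1.32  1.08]
1.7707963267948965 (np.float64(0.527), np.float64(0.15), 0.06) [ 0.3   0.61 -0.88  1.94  0.61  0.88  0.88]
1.7707963267948965 (0.45, 0.135, 0.06) [ 0.51  0.64 -1.17  2.11  0.77  0.92  0.66]
1.7707963267948965 (0.468, 0.372, 0.11) [-0.05  0.66 -1.    1.78  0.64  1.06  0.49]
```

```bash
python3 - <<'E'
from h import *
from plant import robot
import pickle
robot.move_straight([.28,-.614,.38],vel=.2)
y=.3+np.pi/2
robot.goto([.49,.14,.36],[np.pi,0,y])
robot.move_straight([.49,.14,.27],vel=.2)
f=robot.grab_frame("wrist");pickle.dump(f,open("w1.pkl","wb"))
cv2.imwrite("pics/w1.png",f["image"][:,:,::-1])
s=robot.sense();print(s["t"],s["tcp_pos"],s["tcp_rot"],s["joint_pos"],-f["R"].T@f["t"],f["R"].round(2).tolist())
print(dock_fit(f))
E
```

```text
4.5083 [0.49098056 0.14053852 0.27142935] [ 3.13905578e+00 -3.26301068e-04  1.87058803e+00] [ 0.49371249  0.28743832 -1.0303212   1.79491562  0.26359182  1.20499111
  1.25704444] [0.4246015  0.12066989 0.43432435] [[-0.3, 0.96, 0.0], [0.92, 0.28, 0.28], [0.26, 0.08, -0.96]]
(4103, np.float64(0.04921589667946698), ((0.5310431718826294, 0.1490914225578308), (0.09114845842123032, 0.07833255082368851), 15.859400749206543), 672, array([0.52783438, 0.14793288, 0.08423622]), ((0.5289119482040405, 0.1483873724937439), (0.030191583558917046, 0.021924607455730438), 16.49873924255371))
```

View pics/w1.png

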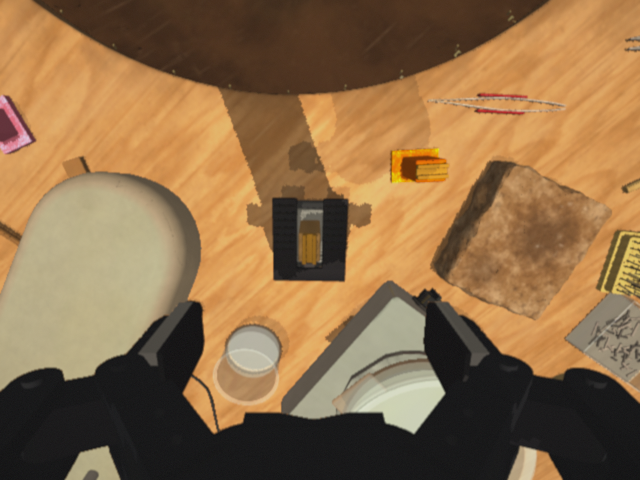

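The wrist view shows the dock upright at (310,240) with the insert's wires at (310,243), the brick at (522,240), the beaker at (252,350), the lamp hood at (100,270) and the pot at (400,370). All three views agree: dock at about (0.529,0.1485), yaw 0.278, bar tops at about 0.050. I'll move over it with the fingers narrowed and take one closer look.

```bash
python3 - <<'E'
from h import *
from plant import robot
import pickle
y=.279+np.pi/2
robot.grip(.36,25)
robot.move_straight([.529,.1485,.20],vel=.15,attitude=[np.pi,0,y])
robot.move_straight([.529,.1485,.135],vel=.08)
robot.sleep(.3)
f=robot.grab_frame("wrist");pickle.dump(f,open("w2.pkl","wb"))
cv2.imwrite("pics/w2.png",f["image"][:,:,::-1])
s=robot.sense();print(s["t"],s["tcp_pos"],s["tcp_rot"],s["opening"],s["wrist_force"],s["joint_pos"])
print(dock_fit(f))
P=pts(f)
print([(h,pix(f,[.529,.1485,h]).round(0)) for h in(.05,.09,.125)])
E
```

```text
7.075 [0.52912834 0.14848686 0.13522396] [3.14117677e+00 8.69148918e-05 1.84962371e+00] 0.36208998791586466 [0.01320283 1.09666629 0.02930567] [ 0.33469664  0.50000561 -0.90471824  1.87578954  0.46706315  0.99277358
  1.07516483]
(9398, np.float64(0.049289061867528614), ((0.5315805673599243, 0.14914917945861816), (0.09192261844873428, 0.07844304293394089), 16.07537841796875), 1704, array([0.52805419, 0.14813187, 0.08446032]), ((0.5291568636894226, 0.1482393592596054), (0.03006594628095627, 0.021469928324222565), 16.624385833740234))
[(0.05, array([312., 237.])), (0.09, array([312., 255.])), (0.125, array([312., 277.]))]
```

View pics/w2.png

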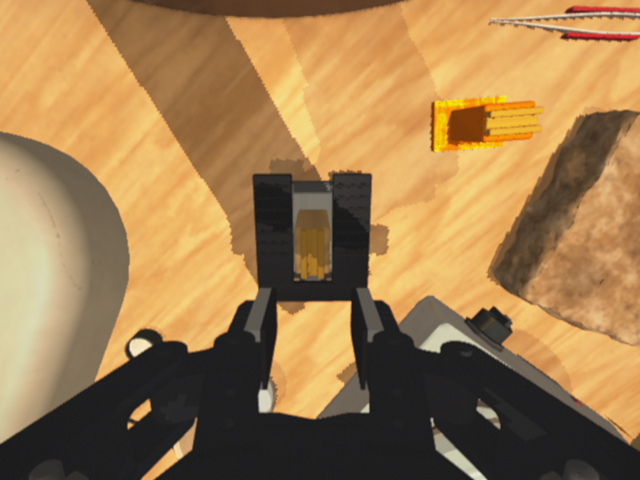

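The close view shows the fork at (312,235), wires at (313,255), and fingertips at (274,290) and (355,290), straddling the slot on centre. I'll check the real finger gap from the depth image.

```bash
python3 - <<'E'
from h import *
import pickle
f=pickle.load(open("w2.pkl","rb"));P=pts(f)
c,s=np.cos(.279),np.sin(.279);D=(P-[.529,.1485,0])@np.array([[c,-s,0],[s,c,0],[0,0,1]])
m=(abs(D[...,0])<.03)&(D[...,2]>.105)&(D[...,2]<.16)&(abs(D[...,1])<.06)
q=D[m]
for z in np.arange(.11,.16,.004):
    w=q[abs(q[:,2]-z)<.002]
    a,b=w[w[:,1]>0],w[w[:,1]<0]
    if len(a)>3 and len(b)>3:print(round(z,3),"inner",a[:,1].min().round(4),b[:,1].max().round(4),"outer",a[:,1].max().round(4),b[:,1].min().round(4),"x",w[:,0].min().round(3),w[:,0].max().round(3))
# wood sides in dock frame, foot & slot centre
w=D[(D[...,2]>.078)&(D[...,2]<.1)&(abs(D[...,0])<.03)&(abs(D[...,1])<.03)];print(w.min(0),w.max(0))
b=D[(abs(D[...,2]-.0493)<.004)&(f["image"].max(-1)<60)&(abs(D[...,0])<.07)&(abs(D[...,1])<.06)];print(np.percentile(b,[.5,99.5],axis=0))
for x0 in(-.03,.0,):
    k=b[abs(b[:,0]-x0)<.01];print(x0,"slot",k[k[:,1]>0][:,1].min(),k[k[:,1]<0][:,1].max(),"out",k[:,1].max(),k[:,1].min())
E
```

```text
0.158 inner 0.0161 -0.0144 outer 0.0164 -0.0146 x -0.007 0.011
[-0.01495099 -0.01110566  0.07801193] [0.01506962 0.01055006 0.09081977]
[[-0.04258593 -0.03893023  0.04745506]
 [ 0.04731364  0.03850024  0.05112811]]
-0.03 slot 0.013278129370178306 -0.014116157754928674 out 0.03860166869310563 -0.03934980299134156
0.0 slot 0.013556592366125619 -0.013931439278493397 out 0.03914085385727336 -0.03928848940750293
```

The grip is centred on the tool to within 1 mm and the finger gap is 30 mm. Next I'll feel for the button and press it to about 10 N.

```bash
python3 - <<'E'
from h import *
from plant import robot
x,y=.529,.1485
robot.move_straight([x,y,.085],vel=.06);robot.sleep(.3)
f0=np.array(robot.sense()["wrist_force"]);print("base",f0)
print(robot.move_straight([x,y,.045],vel=.012,contact_N=2.5))
s=robot.sense();zc=s["tcp_pos"][2];print("contact z",zc,np.array(s["wrist_force"])-f0)
z=zc
for i in range(16):
    robot.sleep(.12);s=robot.sense();F=np.array(s["wrist_force"])-f0
    print(round(z,4),s["tcp_pos"].round(4) if hasattr(s["tcp_pos"],"round") else s["tcp_pos"],F.round(2))
    if F[2]>9.7 or z<zc-.0075:break
    z-=.0012 if F[2]<6 else .0006
    robot.move_straight([x,y,z],vel=.015)
np.save("base.npy",np.r_[f0,z,zc]);print(s["t"])
E
```

```text
base [ 0.27147322 -0.25653017 -0.23198216]
False
contact z 0.045025001739043606 [-0.62856988  0.08802831  0.65667665]
0.045 [0.529  0.1485 0.045 ] [0.27 1.17 0.62]
0.0438 [0.529  0.1485 0.0438] [-0.33 -1.05  0.46]
0.0426 [0.529  0.1485 0.0426] [-0.47  0.37  0.74]
0.0414 [0.529  0.1485 0.0414] [ 0.04  0.21 -0.14]
0.0402 [0.529  0.1485 0.0402] [-0.25  0.02  1.34]
0.039 [0.529  0.1485 0.039 ] [0.84 0.65 0.64]
0.0378 [0.529  0.1486 0.0378] [-0.91 -0.13  0.37]
0.0366 [0.529  0.1485 0.0366] [-1.24  0.4   0.92]
14.525
```

No contact yet, though the bars should be at about 0.049. I'll stop and look.

```bash
python3 - <<'E'
from h import *
from plant import robot
import pickle
d={}
for n in("scene","wrist"):d[n]=robot.grab_frame(n)
pickle.dump(d,open("f2.pkl","wb"))
S,W=d["scene"],d["wrist"]
u,v=pix(S,[.529,.1485,.06]).astype(int)
a=cv2.resize(S["image"][v-50:v+40,u-50:u+50],(500,450),interpolation=cv2.INTER_CUBIC)
b=cv2.resize(W["image"][150:420,200:430],(300,352))
c=np.zeros((450,800,3),np.uint8);c[:,:500]=a;c[:352,500:]=b
cv2.imwrite("pics/c3.png",c[:,:,::-1]);print(robot.sense()["opening"])
P=pts(W);cc,s=np.cos(.279),np.sin(.279);D=(P-[.529,.1485,0])@np.array([[cc,-s,0],[s,cc,0],[0,0,1]])
for r in range(220,360,6):
    for u in (274,278,262,266):print(r,u,D[r,u].round(4),end=" ")
    print()
E
```

```text
0.3598867515778834
220 274 [-0.0343 -0.0155  0.0487] 220 278 [-0.0344 -0.0138  0.049 ] 220 262 [-0.0348 -0.0202  0.0508] 220 266 [-0.0345 -0.0188  0.0494] 
226 274 [-0.0317 -0.0156  0.0483] 226 278 [-0.0318 -0.0139  0.0489] 226 262 [-0.0318 -0.0206  0.0489] 226 266 [-0.0318 -0.019   0.0486] 
232 274 [-0.0294 -0.0156  0.0493] 232 278 [-0.0291 -0.014   0.0483] 232 262 [-0.0298 -0.0204  0.051 ] 232 266 [-0.0295 -0.0189  0.0498] 
238 274 [-0.0268 -0.0157  0.0496] 238 278 [-0.0264 -0.0141  0.0481] 238 262 [-0.0266 -0.0208  0.0488] 238 266 [-0.027  -0.0189  0.0503] 
244 274 [-0.0244 -0.0157  0.0503] 244 278 [-0.0242 -0.0141  0.0496] 244 262 [-0.024  -0.0209  0.0488] 244 266 [-0.0243 -0.0191  0.0499] 
250 274 [-0.0212 -0.016   0.0483] 250 278 [-0.0214 -0.0142  0.0491] 250 262 [-0.0214 -0.021   0.0491] 250 266 [-0.0216 -0.0192  0.0497] 
256 274 [-0.019  -0.0159  0.0498] 256 278 [-0.0185 -0.0143  0.0484] 256 262 [-0.0189 -0.021   0.0495] 256 266 [-0.019  -0.0192  0.05  ] 
262 274 [-0.0159 -0.0161  0.0487] 262 278 [-0.016  -0.0143  0.0491] 262 262 [-0.016  -0.0212  0.049 ] 262 266 [-0.016  -0.
[... 1502 characters left out ...]
0.0146  0.0912] 
334 274 [ 0.0059 -0.0144  0.071 ] 334 278 [ 0.0183 -0.0152  0.0495] 334 262 [-0.0087 -0.0152  0.0963] 334 266 [-0.006  -0.0146  0.0917] 
340 274 [ 0.0086 -0.0145  0.0708] 340 278 [ 0.0217 -0.0153  0.049 ] 340 262 [-0.0058 -0.0155  0.0949] 340 266 [-0.0038 -0.0147  0.0916] 
346 274 [ 0.0106 -0.0145  0.072 ] 346 278 [ 0.0249 -0.0154  0.0489] 346 262 [-0.0043 -0.0154  0.0961] 346 266 [-0.0028 -0.0145  0.0936] 
352 274 [ 0.0281 -0.0173  0.0487] 352 278 [ 0.0278 -0.0155  0.0491] 352 262 [-0.0021 -0.0155  0.0959] 352 266 [-0.0008 -0.0145  0.0939] 
358 274 [ 0.031  -0.0174  0.0492] 358 278 [ 0.0305 -0.0155  0.0498] 358 262 [ 0.0006 -0.0157  0.0953] 358 266 [ 0.0011 -0.0145  0.0944]
```

View pics/c3.png

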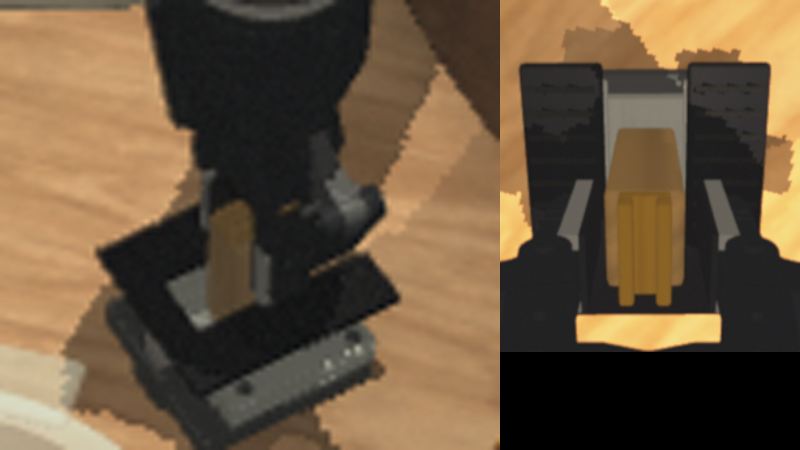

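```bash
python3 - <<'E'
from h import *
import pickle
d=pickle.load(open("f2.pkl","rb"))
cc,s=np.cos(.279),np.sin(.279);R=np.array([[cc,-s,0],[s,cc,0],[0,0,1]])
for n in d:
    D=(pts(d[n])-[.529,.1485,0])@R
    m=(abs(D[...,0])<.012)&(abs(D[...,1])>.0125)&(abs(D[...,1])<.032)&(D[...,2]>.03)&(D[...,2]<.1)
    print(n,m.sum(),np.histogram(D[m][:,2],np.arange(.042,.1,.003)))
W=d["wrist"];D=(pts(W)-[.529,.1485,0])@R
for r in range(284,300,2):print(r,[(u,*D[r,u].round(4)) for u in range(264,280,3)])
print((-W["R"].T@W["t"]))
E
```

```text
scene 236 (array([ 0,  2, 47, 37,  3,  0,  2,  8,  4, 14, 14, 11, 11, 18, 12, 12, 14,
       11, 10]), array([0.042, 0.045, 0.048, 0.051, 0.054, 0.057, 0.06 , 0.063, 0.066,
       0.069, 0.072, 0.075, 0.078, 0.081, 0.084, 0.087, 0.09 , 0.093,
       0.096, 0.099]))
wrist 7176 (array([   0,   84, 2120,   10,    0,   46,   94,  211,  273,  299,  355,
        325,  377,  405,  411,  391,  330,  935,  386]), array([0.042, 0.045, 0.048, 0.051, 0.054, 0.057, 0.06 , 0.063, 0.066,
       0.069, 0.072, 0.075, 0.078, 0.081, 0.084, 0.087, 0.09 , 0.093,
       0.096, 0.099]))
284 [(264, np.float64(-0.0064), np.float64(-0.0205), np.float64(0.0504)), (267, np.float64(-0.0054), np.float64(-0.0195), np.float64(0.0481)), (270, np.float64(-0.0062), np.float64(-0.018), np.float64(0.0499)), (273, np.float64(-0.0056), np.float64(-0.0168), np.float64(0.0484)), (276, np.float64(-0.0061), np.float64(-0.0154), np.float64(0.0497)), (279, np.float64(-0.0058), np.float64(-0.0142), np.float64(0.0489))]
286 [(264, np.float64(-0.0047), np.float64(-0.0208), np.float64(0.0485)), (267, np.float64(-0.0048), np.float64
[... 2138 characters left out ...]
0.01), np.float64(-0.0155), np.float64(0.0708)), (273, np.float64(-0.0095), np.float64(-0.0145), np.float64(0.0696)), (276, np.float64(-0.0047), np.float64(-0.0145), np.float64(0.059)), (279, np.float64(-0.0), np.float64(-0.0143), np.float64(0.0488))]
298 [(264, np.float64(-0.0099), np.float64(-0.0176), np.float64(0.0724)), (267, np.float64(-0.0095), np.float64(-0.0166), np.float64(0.0715)), (270, np.float64(-0.01), np.float64(-0.0153), np.float64(0.0726)), (273, np.float64(-0.009), np.float64(-0.0144), np.float64(0.0704)), (276, np.float64(-0.0043), np.float64(-0.0144), np.float64(0.0602)), (279, np.float64(0.001), np.float64(-0.0144), np.float64(0.0486))]
[0.4627155  0.13045192 0.20024274]
```

The depth image puts the fingertips at about z=0.058 with the TCP reading 0.0366, so at this opening the tips sit well behind the stated spot, still about 9 mm above the bars. Nothing has been touched. I'll check the palm clearance, then carry on feeling down.

```bash
python3 - <<'E'
from h import *
from plant import robot
import pickle
W=pickle.load(open("f2.pkl","rb"))["wrist"]
cc,s_=np.cos(.279),np.sin(.279);R=np.array([[cc,-s_,0],[s_,cc,0],[0,0,1]])
D=(pts(W)-[.529,.1485,0])@R
q=D[(abs(D[...,1])<.013)&(abs(D[...,0])<.06)&(D[...,2]>.096)];print("palm",len(q),q[:,2].min() if len(q) else None)
x,y=.529,.1485
f0=np.load("base.npy")[:3] if 0 else np.mean([ (robot.sleep(.05),robot.sense()["wrist_force"])[1] for _ in range(5)],0)
print("base",f0.round(2),robot.sense()["t"])
hit=robot.move_straight([x,y,.0225],vel=.01,contact_N=3)
s=robot.sense();zc=s["tcp_pos"][2];print(hit,"z",zc,(np.array(s["wrist_force"])-f0).round(2))
if hit:
  z=zc
  for i in range(12):
    F=np.mean([(robot.sleep(.03),robot.sense()["wrist_force"])[1] for _ in range(4)],0)-f0;s=robot.sense()
    print(round(z,4),np.round(s["tcp_pos"],4),F.round(2))
    if F[2]>9.3 or z<zc-.007:break
    z-=.001 if F[2]<7 else .0005
    robot.move_straight([x,y,z],vel=.015)
  np.save("base.npy",np.r_[f0,z,zc])
print(s["t"])
E
```

```text
palm 10430 0.12229420469214299
base [-0.08 -0.32 -0.28] 14.875
True z 0.02724050097638399 [-0.34  0.11  4.18]
0.0272 [0.529  0.1485 0.0273] [-0.01  0.47  3.98]
0.0262 [0.529  0.1485 0.0264] [-0.88 -0.21  5.39]
0.0252 [0.529  0.1485 0.0254] [-0.49 -0.1   5.69]
0.0242 [0.529  0.1485 0.0245] [-1.17 -0.1   6.76]
0.0232 [0.529  0.1485 0.0236] [-1.16 -0.47  7.37]
0.0227 [0.529  0.1485 0.0232] [-1.71 -0.74  8.17]
0.0222 [0.529  0.1485 0.0227] [-0.87 -0.43  8.27]
0.0217 [0.5291 0.1485 0.0223] [-1.36 -0.72  9.04]
0.0212 [0.5291 0.1485 0.0219] [-1.94 -0.29  9.52]
19.0
```

Contact came at TCP z 0.0272, as the depth image predicted. The button is now pressed about 5.4 mm at 9.5 N. Next: close on the grip, then draw in guarded segments.

```bash
python3 - <<'E'
from h import *
from plant import robot
b=np.load("base.npy");f0,z=b[:3],b[3]
def F(n=3):return np.mean([(robot.sleep(.03),robot.sense()["wrist_force"])[1] for _ in range(n)],0)-f0
robot.grip(.0,25)
s=robot.sense();g=F();print("closed",s["opening"],g.round(2),np.round(s["tcp_pos"],4))
if g[2]<8.8:z-=.0005
if g[2]>11.5:z+=.0007
ax=np.array([np.cos(.279),np.sin(.279)]);p0=np.array([.529,.1485]);ok=.2<s["opening"]<.32
k=0
while ok and k<.078:
    st=.006 if k<.012 else .011
    hit=robot.move_straight([*(p0-ax*(k+st)),z],vel=.03,contact_N=12);k+=st
    s=robot.sense();g=np.array(s["wrist_force"])-f0;d=(np.array(s["tcp_pos"][:2])-p0)@ax
    print(round(k,3),round(d,4),round(s["tcp_pos"][2],4),"axial",round(g[:2]@ax,2),"lat",round(g[1]*ax[0]-g[0]*ax[1],2),"z",round(g[2],2),hit,s["opening"].__round__(3))
    if hit and k<.04:break
print(robot.sense()["t"])
E
```

```text
closed 0.2521250598743339 [-1.87  1.62  9.99] [0.5291 0.15   0.0221]
0.006 -0.0017 0.0232 axial 5.5 lat 1.54 z 8.78 False 0.256
0.012 -0.0074 0.0232 axial 6.3 lat 1.31 z 7.61 False 0.253
0.023 -0.0184 0.0231 axial 4.68 lat 0.51 z 7.71 False 0.249
0.034 -0.0296 0.0231 axial 5.13 lat -0.18 z 6.99 False 0.254
0.045 -0.0407 0.0229 axial 5.97 lat 0.44 z 7.9 False 0.254
0.056 -0.052 0.0228 axial 4.54 lat -0.08 z 7.33 False 0.255
0.067 -0.0678 0.0207 axial 0.57 lat -0.27 z -0.49 False 0.253
0.078 -0.078 0.0213 axial 0.51 lat 0.72 z -3.07 False 0.255
0.089 -0.089 0.0213 axial 0.82 lat 1.39 z -1.62 False 0.252
23.6417
```

```bash
python3 - <<'E'
from h import *
from plant import robot
S,W=robot.grab_frame("scene"),robot.grab_frame("wrist")
u,v=pix(S,[.47,.14,.06]).astype(int)
a=cv2.resize(S["image"][v-55:v+45,u-55:u+55],(495,450),interpolation=cv2.INTER_CUBIC)
b=cv2.resize(W["image"][100:420,200:430],(300,417))
c=np.zeros((450,800,3),np.uint8);c[:,:495]=a;c[:417,500:]=b
cv2.imwrite("pics/c4.png",c[:,:,::-1])
ax=.279;cc,s=np.cos(ax),np.sin(ax);R=np.array([[cc,-s,0],[s,cc,0],[0,0,1]])
D=(pts(W)-[.529,.1485,0])@R
q=D[(abs(D[...,1])<.02)&(D[...,0]<-.045)&(D[...,0]>-.15)&(D[...,2]>.006)]
print(len(q),"foot",np.percentile(q[q[:,2]<.035],[1,50,99],axis=0).round(4))
w=q[(q[:,2]>.078)&(q[:,2]<.1)&(abs(q[:,1])<.011)];print("top",w.min(0),w.max(0))
# brick from wrist
B=pts(W);m=(abs(B[...,2]-.053)<.007)&(np.hypot(B[...,0]-.468,B[...,1]-.373)<.12)
print("brick",cv2.minAreaRect(B[m][:,:2].astype(np.float32)),np.median(B[m][:,2]))
E
```

```text
36919 foot [[-0.115  -0.0173  0.0137]
 [-0.1063  0.0006  0.0205]
 [-0.0888  0.0182  0.0341]]
top [-0.10467055 -0.01099985  0.07800585] [-0.07303388  0.01099757  0.09983204]
brick ((0.0, 0.0), (0.0, 0.0), 0.0) nan
  return _methods._mean(a, axis=axis, dtype=dtype,
  ret = ret.dtype.type(ret / rcount)
```

View pics/c4.png

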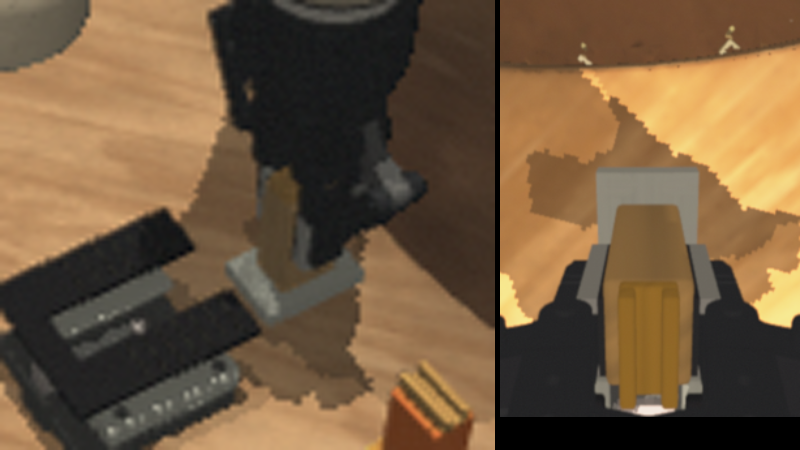

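The insert is out of the dock, upright in the jaws, with its foot's underside at about z=0.0125 and clear of the bars (scene crop (295,280), wrist crop (645,300)). I'll lift it, carry it over the orange look-alike and set it down by feel.

```bash
python3 - <<'E'
from h import *
from plant import robot
p=np.array(robot.sense()["tcp_pos"])
robot.move_straight([p[0],p[1],.05],vel=.05)
robot.move_straight([p[0],p[1],.19],vel=.15)
bx,by=.468,.3725
robot.move_straight([bx,by,.19],vel=.15)
robot.move_straight([bx,by,.078],vel=.08);robot.sleep(.2)
f=np.mean([(robot.sleep(.03),robot.sense()["wrist_force"])[1] for _ in range(3)],0)
hit=robot.move_straight([bx,by,.056],vel=.012,contact_N=3)
s=robot.sense();print(s["t"],hit,np.round(s["tcp_pos"],4),np.round(s["tcp_rot"],4),(np.array(s["wrist_force"])-f).round(2),s["opening"])
W=robot.grab_frame("wrist");cv2.imwrite("pics/c5.png",W["image"][:,:,::-1])
P=pts(W);m=(abs(P[...,2]-.053)<.004)&(np.hypot(P[...,0]-bx,P[...,1]-by)<.11)
m=cv2.morphologyEx(m.astype(np.uint8),cv2.MORPH_OPEN,np.ones((5,5)))>0
print("brick",np.percentile(P[m],[1,50,99],axis=0).round(3).tolist())
E
```

```text
30.5083 True [0.468  0.3724 0.061 ] [-3.1399e+00  5.0000e-04  1.8497e+00] [-1.22 -0.64  7.37] 0.2530293074533498
brick [[0.395, 0.312, 0.05], [0.435, 0.362, 0.052], [0.528, 0.438, 0.053]]
```

View pics/c5.png

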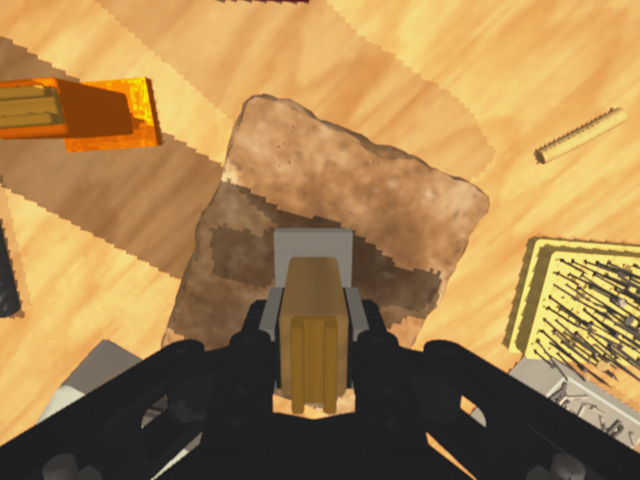

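The insert's foot (313,250) is on the brick, near the middle, and contact came at the expected height. Now I'll release and retreat.

```bash
python3 - <<'E'
from h import *
from plant import robot
import pickle
bx,by=.468,.3724
robot.grip(.4,20);robot.grip(.75)
robot.sleep(.2)
robot.move_straight([bx,by,.09],vel=.04)
robot.move_straight([bx,by,.25],vel=.15)
robot.move_straight([.42,.22,.33],vel=.2);robot.sleep(.3)
d=pickle.load(open("f0.pkl","rb"))
S,T=robot.grab_frame("scene"),robot.grab_frame("top")
for n,f in(("S",S),("T",T)):
    P=pts(f);m=(abs(P[...,0]-bx)<.05)&(abs(P[...,1]-by)<.05)&(P[...,2]>.066)
    q=P[m];t=q[q[:,2]>.11];print(n,len(q),"top z",q[:,2].max().round(4),"top xy",t.mean(0).round(4),"all",q.mean(0).round(4))
def mv(a,b,u,v,r=14):
    A=d[a]["image"][v-r:v+r,u-r:u+r];B=b["image"][v-r:v+r,u-r:u+r];return cv2.absdiff(A,B).mean()
print("change beaker T",mv("top",T,281,195),"S",mv("scene",S,250,290,20),"flux S",mv("scene",S,258,264))
s=robot.sense();print(s["t"],s["wrist_force"])
u,v=pix(S,[.5,.28,.06]).astype(int)
cv2.imwrite("pics/end.png",cv2.resize(S["image"][v-90:v+90,u-120:u+120],(720,540),interpolation=cv2.INTER_CUBIC)[:,:,::-1])
E
```

```text
S 570 top z 0.1322 top xy [0.4684 0.3764 0.1231] all [0.4701 0.3785 0.106 ]Traceback (most recent call last):
  File "<stdin>", line 14, in <module>
    return umr_maximum(a, axis, None, out, keepdims, initial, where)
ValueError: zero-size array to reduction operation maximum which has no identity
```

The arm blocks the top view there, so I'll use the scene view.

```bash
python3 - <<'E'
from h import *
from plant import robot
import pickle
d=pickle.load(open("f0.pkl","rb"));S=robot.grab_frame("scene")
def mv(u,v,r):return cv2.absdiff(d["scene"]["image"][v-r:v+r,u-r:u+r],S["image"][v-r:v+r,u-r:u+r]).mean()
print("beaker",mv(250,290,20),"flux",mv(258,264,10));print(robot.sense()["t"])
u,v=pix(S,[.5,.28,.06]).astype(int)
cv2.imwrite("pics/end.png",cv2.resize(S["image"][v-90:v+90,u-120:u+120],(720,540),interpolation=cv2.INTER_CUBIC)[:,:,::-1])
E
```

```text
beaker 7.621041666666667 flux 6.310833333333333
35.0417
```

View pics/end.png

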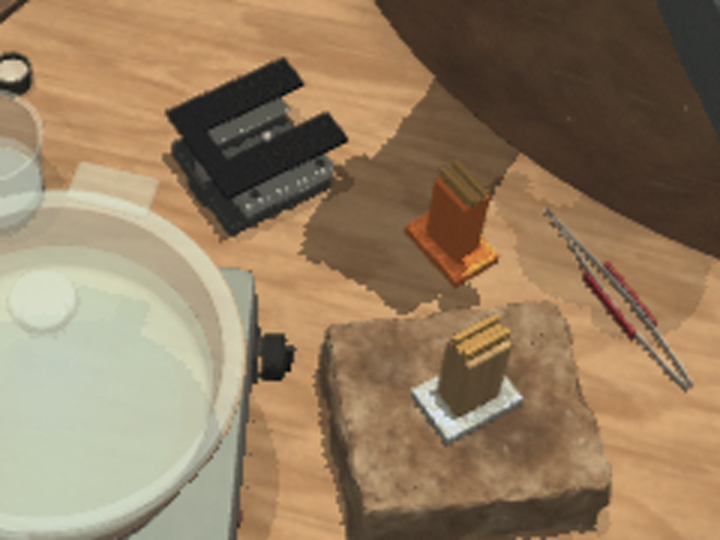

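The insert stands upright near the middle of the brick, at about (467,395). Beaker and flux cup are at the crop's left edge, apparently where they started, and the arm never went near them. Handing in.

```bash
python3 -c "
from plant import robot
robot.close_job();print(robot.sense()['t'])"
```

```text
the job is handed in; nothing more can be done
the job is handed in; nothing more can be done
```

I handed the job in at about 35 s of the 48 s allowed. The insert is unclipped and standing upright near the middle of the fire brick, released, with the arm clear. No verdict was reported.

- **Release button:** I felt for it and met the bars at TCP z 0.0272. I pressed about 5.4 mm, which read 9.5 N at the wrist.
- **Drawing out:** I closed on the wood with 25 N and drew the insert 89 mm along the channel with the button held down. Wrist force stayed at about 6 N along the channel and 10 N or less vertically. The picture after the draw showed it out, upright and low, with its underside at about 12.5 mm.
- **Setting down:** It touched the brick at the expected height with about 7 N, and I then let go and backed off.
- **Last checks:** The scene camera showed the insert's top at z 0.132, where about 0.129 was expected. Its top was within a few mm of the brick's middle.

Four checks failed or disagreed:
- **Fingertip position:** At the opening used, the depth image put the fingertips about 21 mm behind the TCP rather than 11 mm ahead of it. The first press therefore stopped in free air. The contact height later agreed with the depth image.
- **First step of the draw:** At the first step the tool lagged about 4 mm behind the commanded position, with 5.5 N along the channel. It caught up by the end.
- **Final top-camera check:** The arm blocked the view, so that check failed and the last look was from the scene camera only.
- **Beaker and flux cup:** A pixel comparison with the start gave small non-zero differences (6 to 8 grey levels), which I took for noise or changed shadows. They look unmoved, but I did not measure their positions at the end.

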